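# Pack a castor, slide the case shut and clamp its cover

## Robot

A 6-joint arm with a two-finger parallel gripper is mounted at the origin on the work surface. World frame = base frame: x ahead of the robot, y to its left, z up, the work surface at z = 0. Lengths are in mm, angles in rad, forces in N, time in s.
With the tool pointing down it reaches from about 300 to 750 mm from the base axis. Payload 8.5 kg.
Tool frame: the origin (TCP) lies midway between the tips of the shut fingers; the grasp point (between the pads) lies 19 mm behind it; z points along the fingers, y is the line along which they close (so a half turn about z gives the same grasp; the last joint's range is limited). The gripper opens to 88 mm and grips with 3 to 60 N. Pads are 18 mm wide; open, the fingers measure 123 mm over their backs; the gripper's body (75 mm by 187 mm) begins 45 mm behind the grasp point.
Start: joints at [1.07, 0.381, 1.297, -0, 1.464, -0.215], TCP at [155.05, 527.674, 206.748] pointing down, gripper open.
Joint ranges: [-3.11, 3.11], [-0.89, 2.33], [0.22, 2.48], [-1.42, 4.56], [0.17, 2.85], [-2.88, 2.88]. Speed limits (rad/s): [2.39, 2.39, 3.14, 3.14, 3.14, 3.14].

## Interface

Orientations are given as [roll, pitch, yaw] about the fixed x, y, z axes, in that order (R = Rz(yaw) Ry(pitch) Rx(roll)).
In Python, from rig import manip, vision, finder gives the robot as it stands.
- The arm moves only by the tool send_rows, never from a script. Its argument "plan" is a list of rows, each a list of 5 numbers: the shift along the tool's x, y, z in cm, then the turn about the tool's z in rad, then the opening, from 0 (shut) to 1 (fully open). In form: [[dx, dy, dz, spin, jaw], ...]. A call has exactly 8 rows; each row shifts and turns the commanded pose from where the row before left it, along the tool's axes as they then stand; what a row does not reach is not made up. A row lasts 1/12 s, in which the tool goes at most 41.7 mm and 7.16 degrees, less where a joint would pass 70% of its speed; a pose out of reach is approached as far as the arm can. A call with a gripper value outside its range is refused whole. The fingers move at their own pace and stop on an object; the grip force is fixed at half the most. Time passes only in rows, so rows that do not move let the fingers close, or fill a call up. It gives the time, the measured TCP pose, the force, the opening and the grip force at its end, in the units of the state.
- manip.get_state(): the state, without advancing time (a new reading comes with each control period).
- vision.camera(name): name is "scene" or "top"; returns a dict with "color" (420x560x3 uint8, red, green, blue), "depth" (420x560 float32, mm along the optical axis (not along the pixel's ray), 0 where there is no reading), "fov_y" (degrees; the focal length in pixels is half the picture's height over the tangent of half this angle, whatever the lens; pixels are square), "cx", "cy" (the principal point, pixels), "position" and "rotation" of the camera in the world. Camera axes: x right, y down, z forward; pixel columns grow to the right and rows downward; lengths in mm; the calibration is good to about 2 mm. A picture is of the moment at which its call begins.
- manip.hand_in(): hands the job in; it is judged then, once.
Trained networks look in the newest picture that a camera, given by its name, has taken for a name from the list of things; names that differ only in an ending like _2 or _b are one class to them, and where a whole thing is asked for, a point or a joint stands for the part that bears it (a point fixed in the world has none). Each returns a list of dicts, best first, with "score" (0 to 1); they miss things now and then, are a little off and sometimes report something else, mostly with a low value. They report only what shows in the picture. A call takes as long as a camera call. They do not tell look-alikes from the thing itself.
- finder.spot_in(camera, query): "point" ([x, y, z] in mm, in world coordinates, good to about 4 mm: the middle of the surface that is visible of it).
- finder.regions_of(camera, query): "pixels" (420x560 bool, what is visible of it).
The state is a dict: "t": time; "joints": joint angles; "joint_velocities": joint speeds; "effort": joint torques, N m; "position": TCP position; "eef_rot": TCP orientation; "wrist_force": force on the tool from outside, world axes, zero at the start; "torque": the same for the moment, N m; "grip_width": opening from 0.0 (shut) to 1.0 (fully open); "grasp_force": force on a finger pad.
Only numpy, scipy, OpenCV 4.12 (cv2) and the standard library are available. Lean on these libraries where they do the work, as an engineer would, in place of code of your own. Each camera call takes 0.05 s, during which the arm holds its last target. There are 200 camera calls.

## Task

Stand the castor on its mounting plate in the open bin of the grey kit case, setting it down rather than dropping it, and let go. Then slide the metal cover along its rails until it is fully home against the end stop, and last swing the hold-down clamp over and press it firmly, but without straining it, onto the cover, so that its rubber pad goes on gripping the cover by itself after you let go. Leave the bare wheel, the jar and the spanner where they are.

Things in the scene. Friction and masses are not known exactly. Their poses are not given: they have to be found in the camera images.
- case: Grey plastic kit case fixed to the bench, 164 x 315 mm (x by y: y -150..165), 101.5 mm high. Origin at bench level, z up. Open bin at its -y end; the +y half is closed (top at z = 90) and the open cover parks on it. Rail lips along both long sides (inward to |x| = 63, z 97.5..101.5) hold the cover: it only slides along y, with 1 to 1.5 mm play. Stops for the cover's edges at y = -138 and +152.
- bin_floor (a point): Centre of the open bin's floor, 12 mm above the bench (case frame 0, -67.5, 12 mm); axes as the case. Inside, the bin spans x -60..60, y -130..-5 mm in the case frame; 78 mm deep below the cover.
- cover: Flat aluminium sliding cover, 141 x 150 mm (x by y), 6 mm thick, 0.2 to 0.45 kg, captive in the rails. Origin: centre of its underside, axes as the case. Starts open by 105 to 130 mm towards the case's +y. Fully home, its leading (-y) edge meets the end stop and its origin is at y = -63, z = 90 mm in the case frame.
- cover_grip (a point): On the cover's upright grip rib (60 mm along x, 10 mm thick along y, rising 32 mm above the cover's upper face), 60 mm towards +y from the cover's centre: point 30 mm above the underside, so 24 mm above the cover's upper face and 8 mm below the rib's top.
- clamp_angle (a joint): Angle (rad) of the steel hold-down clamp lever hinged at the case's -y end about the case's x axis. 1.57: upright; more: leaning outward (-y); near 0: lying level towards +y, its pad on the cover. The stiff hinge stays where left (friction 0.35 N m) and goes to -0.2 with nothing under the pad; the pad's screw setting varies, so where it grips (within 0.2 of level) has to be felt.
- clamp: Steel hold-down clamp. Origin: middle of its hinge pin (case frame 0, -160, 110 mm); y along the lever away from the hinge, x as the case, z to the lever's upper/outer side. Lever 16 mm wide, 10 mm thick (z 0..10 mm). 55 mm from the hinge an adjustable screw spindle carries a rubber pad, 18 mm across, 12 to 21 mm below the origin's level: its setting differs each time.
- clamp_bar (a point): Centre of the round cross bar (12 mm thick, 56 mm long along the case's x) at the free end of the clamp lever, 90 mm from the hinge; y points along the lever away from the hinge, z to its upper/outer side. The lever between is 16 mm wide, 10 mm thick.
- castor: Steel castor standing wheel up on its square mounting plate (52 x 52 x 4 mm). Origin: centre of the plate's underside, z up. Two fork cheeks, outer faces 32 mm apart along its x, 26 mm wide along y, up to z = 56 mm; black wheel between them, 50 mm across, 22 mm wide, axle along x at z = 45 mm; 70 mm high in all; 0.15 to 0.31 kg.
- bare_wheel: Bystander: bare wheel without fork, lying flat, 54 mm across, 24 mm high. Origin: underside centre.
- jar: Bystander: white jar with a steel cap, 60 mm across, 75 mm high. Origin: underside centre.
- spanner: Bystander: steel spanner 170 mm long lying on the bench beyond the case. Origin at its middle, underside.
There are look-alikes about, which are no part of the job. What is meant by the cover is not pink, and is the larger of those in its own colour. What is shaped like the castor but red is not meant.

How it is judged:
By the outcome, as a careful person would: the job done as asked, in the order asked, and still so for the second after the job is handed in, with the robot touching nothing.
It also fails if it takes over 72 s, if anything falls off the work surface, if the arm or the gripper's body presses on something with over 40 N, if the wrist force passes 120 N, or if a joint passes its speed limit or range.

## Working session

There is one attempt and no reset: what is moved stays moved. The work goes in short steps, Python scripts to look and compute and a tool call to move; the robot and the scene stay as the last step left them, time stands still between calls to the robot, and variables do not carry over. Pictures are saved under pics/ and viewed, at most 10 in all, crops included, and the job is handed in when it is done.

Besides the shell and the picture viewer there is one more tool, called after "Request:" as name([rows], argument=value, ...), one row to a line, values as JSON. send_rows: Moves the arm, as the interface text tells. Its arguments: {"type":"object","properties":{"plan":{"type":"array","items":{"type":"array","items":{"type":"number"}}}},"required":["plan"]}

```bash
mkdir -p pics; ls; cat > h.py <<'E'
import numpy as np, cv2
from rig import manip, vision, finder
def cam(n):
    c=vision.camera(n); c['f']=c['color'].shape[0]/2/np.tan(np.radians(c['fov_y'])/2); return c
def cloud(c):
    d=c['depth']; v,u=np.mgrid[:d.shape[0],:d.shape[1]]
    p=np.stack([(u-c['cx'])/c['f']*d,(v-c['cy'])/c['f']*d,d],-1)
    return p@np.array(c['rotation']).T+np.array(c['position'])
def proj(c,p):
    q=(np.array(p)-c['position'])@np.array(c['rotation']); return q[:2]/q[2]*c['f']+[c['cx'],c['cy']]
def save(img,n): cv2.imwrite('pics/'+n,img[...,::-1])
E
python3 - <<'E'
from h import *
s=manip.get_state(); print({k:np.round(v,3).tolist() for k,v in s.items()})
cs={n:cam(n) for n in('scene','top')}
for n,c in cs.items():
    print(n,c['position'],np.round(c['rotation'],2).tolist(),c['f'])
    for q in('case','cover','cover_grip','clamp','clamp_bar','castor','bare_wheel','jar','spanner'):
        print(q,[(np.round(r['point']).tolist(),round(r['score'],2),np.round(proj(c,r['point'])).tolist()) for r in finder.spot_in(n,q)])
save(np.hstack([cs['scene']['color']]),'s0.png');save(cs['top']['color'],'t0.png')
E
```

```text
pics
{'t': 0.0, 'joints': [1.07, 0.381, 1.298, 0.0, 1.464, -0.215], 'joint_velocities': [-0.001, 0.001, 0.0, -0.0, 0.001, -0.0], 'effort': [-0.0, -43.794, -22.456, 0.071, 0.035, -0.0], 'position': [154.894, 527.409, 206.146], 'eef_rot': [-3.14, -0.0, 2.856], 'wrist_force': [-0.367, 0.158, 0.48], 'torque': [0.032, -0.018, -0.01], 'grasp_force': 0.0, 'grip_width': 1.0}
scene [1156.9558593  -717.79147927  986.88581045] [-2.33, 0.01, 0.66] 513.7623565474003Traceback (most recent call last):
  File "<stdin>", line 7, in <module>
  File "h.py", line 10, in proj
    q=(np.array(p)-c['position'])@np.array(c['rotation']); return q[:2]/q[2]*c['f']+[c['cx'],c['cy']]
                                                                  ~^^^^
IndexError: invalid index to scalar variable.
```

```bash
sed -i "s|c\['f'\]=|c['rotation']=Rotation.from_euler('xyz',c['rotation']).as_matrix(); c['f']=|; 1a from scipy.spatial.transform import Rotation" h.py
python3 - <<'E'
from h import *
cs={n:cam(n) for n in('scene','top')}
for n,c in cs.items():
    print(n,c['position'],np.round(c['rotation'],2).tolist(),c['f'])
    for q in('case','cover','cover_grip','clamp','clamp_bar','castor','bare_wheel','jar','spanner'):
        print(q,[(np.round(r['point']).tolist(),round(r['score'],2),np.round(proj(c,r['point'])).tolist()) for r in finder.spot_in(n,q)])
save(cs['scene']['color'],'s0.png');save(cs['top']['color'],'t0.png')
E
```

```text
scene [1156.9558593  -717.79147927  986.88581045] [[0.79, 0.41, -0.45], [0.61, -0.55, 0.57], [-0.01, -0.73, -0.69]] 513.7623565474003
case [([629.0, -73.0, 69.0], 0.87, [273.0, 245.0])]
cover [([386.0, 77.0, 2.0], 0.87, [239.0, 192.0]), ([592.0, 38.0, 95.0], 0.81, [288.0, 205.0]), ([295.0, 261.0, 7.0], 0.59, [255.0, 148.0])]
cover_grip [([390.0, 78.0, 4.0], 0.88, [240.0, 192.0]), ([295.0, 263.0, 10.0], 0.87, [256.0, 147.0]), ([590.0, 33.0, 95.0], 0.68, [286.0, 206.0])]
clamp [([632.0, -200.0, 179.0], 0.53, [236.0, 246.0])]
clamp_bar [([635.0, -201.0, 174.0], 0.85, [237.0, 248.0])]
castor [([642.0, 410.0, 36.0], 0.83, [377.0, 159.0]), ([615.0, 306.0, 35.0], 0.7, [350.0, 173.0])]
bare_wheel [([465.0, 283.0, 21.0], 0.57, [304.0, 161.0])]
jar [([452.0, -342.0, 55.0], 0.6, [139.0, 284.0])]
spanner []
top [ 463.24411536   22.81388504 1111.89830759] [[-0.02, -0.99, 0.1], [-1.0, 0.02, 0.01], [-0.01, -0.1, -0.99]] 380.4874739277036
case [([610.0, -74.0, 88.0], 0.61, [320.0, 190.0])]
cover [([288.0, 269.0, 5.0], 0.86, [200.0, 309.0]), ([390.0, 80.0, 3.0], 0.79, [266.0, 272.0]), ([591.0, 33.0, 89.0], 0.64, [280.0, 199.0]), ([610.0, -76.0, 90.0], 0.61, [321.0, 191.0])]
cover_grip [([595.0, 41.0, 94.0], 0.78, [277.0, 197.0]), ([384.0, 84.0, 1.0], 0.62, [265.0, 274.0])]
clamp [([622.0, -191.0, 192.0], 0.61, [371.0, 179.0]), ([466.0, 296.0, 21.0], 0.43, [190.0, 247.0])]
clamp_bar [([621.0, -193.0, 190.0], 0.56, [372.0, 179.0])]
castor [([609.0, -76.0, 89.0], 0.61, [321.0, 191.0]), ([625.0, 413.0, 39.0], 0.58, [147.0, 192.0]), ([608.0, 308.0, 45.0], 0.56, [184.0, 197.0])]
bare_wheel [([468.0, 292.0, 22.0], 0.73, [191.0, 246.0])]
jar [([435.0, -320.0, 78.0], 0.74, [413.0, 253.0]), ([611.0, -77.0, 87.0], 0.46, [321.0, 190.0])]
spanner [([787.0, -42.0, 6.0], 0.83, [304.0, 136.0])]
```

View pics/s0.png

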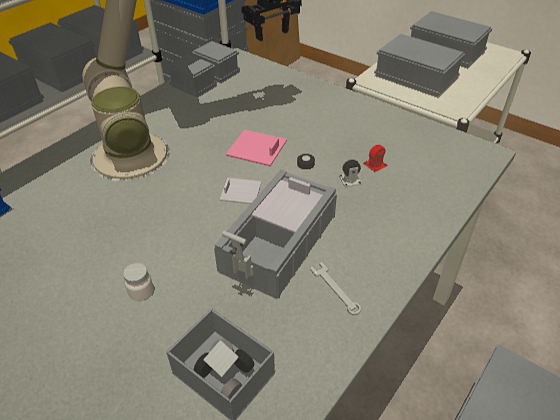

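View pics/t0.png

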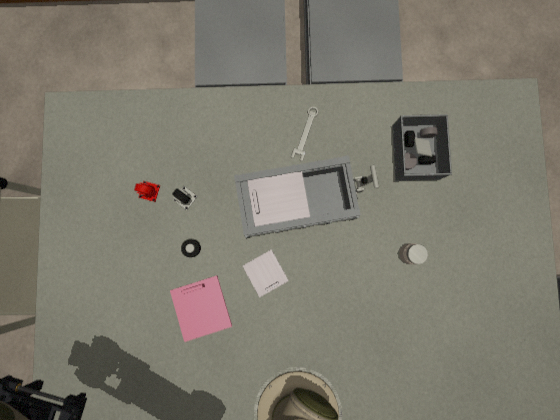

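```bash
python3 - <<'E'
from h import *
cs={n:cam(n) for n in('scene','top')}
for n,c in cs.items():
    P=cloud(c)
    for q,zr in(('case',(96,108)),('cover',(88,102)),('cover',(118,135)),('castor',(10,85)),('castor',(50,85)),('castor',(-3,9)),('clamp',(100,260)),('clamp_bar',(150,260))):
        for r in finder.regions_of(n,q):
            m=r['pixels'].astype(bool)&(c['depth']>0); p=P[m]; p=p[(p[:,2]>zr[0])&(p[:,2]<zr[1])]
            if len(p)<6: continue
            b=cv2.minAreaRect(p[:,:2].astype(np.float32))
            print(n,q,zr,round(r['score'],2),len(p),'med',np.round(np.median(p,0),1),'rect',np.round(b[0],1),np.round(b[1],1),round(b[2],1),'z',np.round(np.percentile(p[:,2],[5,50,95]),1), c['color'][m].mean(0).round())
s=cs['scene']['color']; t=cs['top']['color']
a=cv2.resize(s[140:300,210:400],None,fx=3,fy=3); b=cv2.resize(t[130:250,130:390],None,fx=3,fy=3)
save(a,'sc.png'); save(b,'tc.png')
E
```

```text
scene case (96, 108) 0.93 1819 med [640.3 -30.  101. ] rect [598.2 -21.1] [167.9 339.8] 8.6 z [ 97.  101.  104.4] [105. 105.  99.]
scene cover (88, 102) 0.96 2029 med [591.2  28.6  95.9] rect [587.2  48.3] [129.  178.6] 8.2 z [92.4 95.9 99. ] [178. 169. 165.]
scene cover (118, 135) 0.96 110 med [583.7  95.1 126. ] rect [582.7  95.7] [58.5 13.9] 5.0 z [119.  126.  130.8] [178. 169. 165.]
scene castor (10, 85) 0.75 269 med [616.8 304.   48.4] rect [613.5 308.3] [46.  31.7] 28.5 z [12.6 48.4 68.8] [103. 101.  92.]
scene castor (10, 85) 0.69 826 med [ 447.5 -340.8   60.2] rect [ 435.9 -333.3] [56.7 58.2] 32.0 z [16.3 60.2 77.2] [152. 146. 133.]
scene castor (10, 85) 0.65 263 med [639.6 411.3  48.9] rect [633.7 416.1] [45.8 37.8] 88.0 z [13.3 48.9 68.6] [146.  51.  41.]
scene castor (50, 85) 0.75 128 med [613.9 305.8  60.1] rect [613.1 308.7] [44.2 28. ] 52.8 z [51.8 60.1 69.5] [103. 101.  92.]
scene castor (50, 85) 0.69 496 med [ 439.9 -337.    74. ] rect [ 433.5 -334.2] [53.3 53.6] 74.2 z [51.5 74.  77.7] [152. 146. 133.]
scene castor (50, 85) 0.65 127 med [637.5 412.6  60.5] rect [636.
[... 1406 characters left out ...]
635.3 419.9] [45.9 34.5] 73.8 z [53.2 65.1 71.3] [140.  32.  26.]
top castor (50, 85) 0.64 150 med [609.1 311.8  65.3] rect [610.5 314. ] [44.7 31.8] 54.6 z [54.2 65.3 70.8] [85. 83. 77.]
top castor (-3, 9) 0.81 176 med [627.1 412.8   3.8] rect [637.  432.8] [74.  55.5] 75.6 z [-1.2  3.8  7.3] [140.  32.  26.]
top castor (-3, 9) 0.64 127 med [607.4 305.8   4.2] rect [613.2 317.2] [55.2 50.4] 51.7 z [0.8 4.2 7.8] [85. 83. 77.]
top clamp (100, 260) 0.76 232 med [ 623.1 -189.3  186.1] rect [ 623.9 -185.8] [53.8 32.4] 10.4 z [114.4 186.1 204.6] [102. 101.  92.]
top clamp_bar (150, 260) 0.58 194 med [ 623.7 -191.5  199.4] rect [ 624.2 -186.7] [54.1 31.8] 8.7 z [164.9 199.4 204.7] [106. 105.  95.]
```

View pics/sc.png

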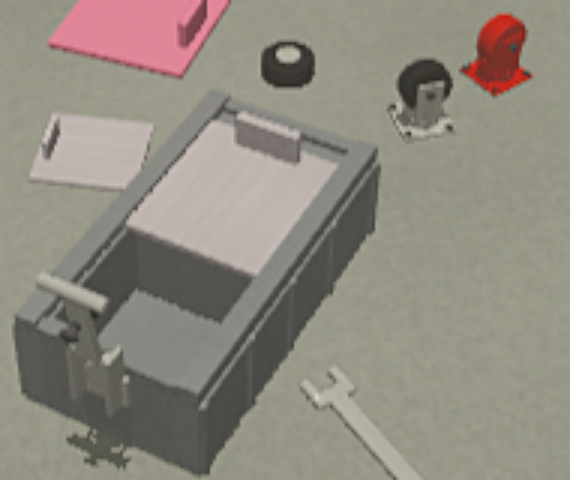

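View pics/tc.png

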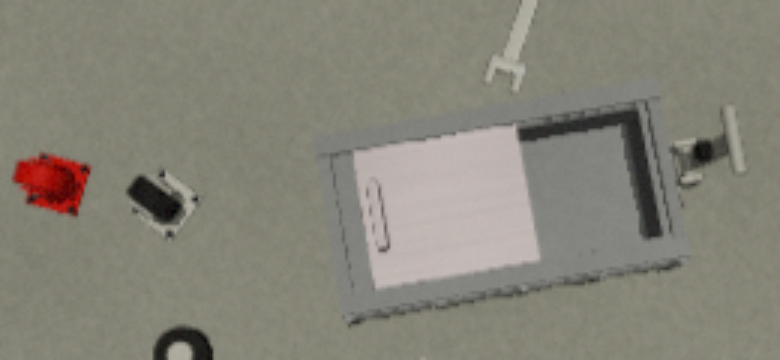

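Pictures: in the scene view there are three cover-like plates. They are the white one in the rails (288,205), a smaller white one (239,192) and a pink one (256,147). The one in the rails is the larger of the white ones, so it is the cover.

There are two castors, grey/black (350,172) and red (376,157). The grey/black one is meant. The enlarged crops confirm both choices. The clamp stands at (237,248), leaning outward.

Next I refine the case pose.

```bash
python3 - <<'E'
from h import *
from scipy.optimize import minimize
pts=[]
for n in('scene','top'):
    c=cam(n);P=cloud(c).reshape(-1,3); pts.append(P[(np.abs(P[:,0]-600)<140)&(np.abs(P[:,1]+20)<240)&(c['depth'].ravel()>0)])
a=np.radians(8.5)
for n,p in zip(('scene','top'),pts):
  for a in np.radians([8,8.5,9]):
    ex=np.array([np.cos(a),np.sin(a)]);ey=np.array([-ex[1],ex[0]])
    o=np.array([600.,-25]); q=np.c_[(p[:,:2]-o)@ex,(p[:,:2]-o)@ey,p[:,2]]
    r=q[(q[:,2]>98.5)&(q[:,2]<104)]
    # edges by y-slices
    out=[]
    for y0 in(-110,-50,10,70,120):
        s=r[np.abs(r[:,1]-y0)<25]; out.append(np.round(np.percentile(s[:,0],[1.5,98.5]),1).tolist())
    s=r[np.abs(r[:,0])<30]
    print(n,round(np.degrees(a),1),out,'yend',np.round(np.percentile(r[np.abs(r[:,0])<90,1],[1,99]),1))
  a=np.radians(8.5);ex=np.array([np.cos(a),np.sin(a)]);ey=np.array([-ex[1],ex[0]]);q=np.c_[(p[:,:2]-o)@ex,(p[:,:2]-o)@ey,p[:,2]]
  f=q[(np.abs(q[:,2]-12)<4)&(np.abs(q[:,0])<75)&(q[:,1]<10)&(q[:,1]>-140)]; print('floor',np.round(np.percentile(f,[2,98],axis=0),1).tolist())
  f=q[(np.abs(q[:,2]-96)<3)&(np.abs(q[:,0])<50)&(q[:,1]>-80)]; print('cover y',np.round(np.percentile(f[:,1],[.5,99.5]),1))
  f=q[(q[:,2]>115)&(q[:,1]>20)&(q[:,1]<170)]; print('rib',np.round(np.percentile(f,[2,50,98],axis=0),1).tolist())
  f=q[(q[:,2]>112)&(q[:,1]<-110)]; print('clamp',np.round(np.percentile(f,[2,50,98],axis=0),1).tolist())
  for z in range(110,215,10):
    g=f[np.abs(f[:,2]-z)<5]; 
    if len(g): print(z,len(g),np.round(np.percentile(g[:,:2],[5,95],axis=0),0).tolist())
E
```

```text
scene 8.0 [[-81.7, 82.5], [-82.3, 81.9], [-81.8, 80.8], [-82.6, 80.5], [-82.9, 80.7]] yend [-154.6  167.8]
scene 8.5 [[-82.7, 81.6], [-82.8, 81.5], [-81.9, 80.9], [-82.1, 81.1], [-81.9, 81.8]] yend [-154.6  167.6]
scene 9.0 [[-83.5, 80.7], [-83.2, 81.1], [-82.0, 81.0], [-81.6, 81.7], [-81.0, 82.8]] yend [-154.5  167.6]
floor [[-61.4, -65.2, 8.5], [21.6, 3.2, 15.7]]
cover y [-12.  171.3]
rib [[-27.7, 115.9, 115.5], [1.3, 120.6, 124.8], [29.3, 128.8, 130.5]]
clamp [[-25.3, -185.3, 112.9], [3.8, -173.2, 169.5], [26.1, -148.6, 204.9]]
110 22 [[-15.0, -166.0], [18.0, -148.0]]
120 53 [[-17.0, -165.0], [17.0, -147.0]]
130 18 [[-5.0, -168.0], [7.0, -159.0]]
140 15 [[-2.0, -169.0], [7.0, -162.0]]
150 18 [[-1.0, -172.0], [8.0, -163.0]]
160 35 [[-6.0, -186.0], [7.0, -160.0]]
170 39 [[-5.0, -186.0], [7.0, -162.0]]
180 22 [[-6.0, -176.0], [7.0, -170.0]]
190 14 [[-22.0, -179.0], [14.0, -174.0]]
200 133 [[-25.0, -180.0], [26.0, -170.0]]
210 7 [[-25.0, -180.0], [24.0, -173.0]]
top 8.0 [[-79.1, 83.7], [-80.0, 83.1], [-80.2, 82.5], [-80.8, 81.9], [-81.0, 81.4]] yend [-141.2  170.8]
top 8.5 [[-80.1, 82.7], [-80.5, 82.7], [-80.0, 82.6], [-80.2, 82.5], [-80.0, 82.5]] yend [-141.3  170.7]
top 9.0 [[-81.0, 81.7], [-80.9, 82.4], [-79.9, 82.7], [-79.4, 83.1], [-79.0, 83.6]] yend [-141.4  170.8]
floor [[-50.9, -121.1, 8.7], [59.8, -18.6, 15.5]]
cover y [ -9.2 171.7]
rib [[-28.0, 119.9, 116.6], [-0.2, 124.6, 127.3], [28.5, 129.7, 131.0]]
clamp [[-24.9, -178.5, 112.5], [-0.6, -165.0, 174.9], [25.1, -145.6, 205.1]]
110 26 [[-16.0, -157.0], [13.0, -147.0]]
120 50 [[-16.0, -161.0], [18.0, -143.0]]
130 8 [[-7.0, -162.0], [0.0, -155.0]]
140 1 [[-7.0, -160.0], [-7.0, -160.0]]
150 3 [[-7.0, -165.0], [-7.0, -160.0]]
160 7 [[-7.0, -166.0], [6.0, -149.0]]
170 47 [[-7.0, -165.0], [8.0, -150.0]]
180 12 [[-6.0, -167.0], [6.0, -152.0]]
190 10 [[-6.0, -169.0], [6.0, -166.0]]
200 112 [[-25.0, -178.0], [25.0, -168.0]]
210 7 [[-21.0, -177.0], [7.0, -172.0]]
```

Request:
send_rows([
  [0,0,0,0.12,1],
  [0,0,0,0.12,1],
  [0,0,0,0.12,1],
  [0,0,0,0.12,1],
  [0,0,0,0.12,1],
  [0,0,0,0.12,1],
  [0,0,0,0.12,1],
  [0,0,0,0.12,1],
])

```text
t: 2.82
position: [155.0, 527.7, 206.7]
eef_rot: [-3.142, 0.0, 1.89]
wrist_force: [-0.7, -0.0, 0.4]
grip_width: 1.0
grasp_force: 0.0
```

Request:
send_rows([
  [0,0,0,0.12,1],
  [0,0,0,0.12,1],
  [0,0,0,0.12,1],
  [0,0,0,0.12,1],
  [0,0,0,0.12,1],
  [0,0,0,0.12,1],
  [0,0,0,0.12,1],
  [0,0,0,0.12,1],
])

```text
t: 3.48
position: [155.0, 527.7, 206.7]
eef_rot: [-3.142, 0.0, 0.93]
wrist_force: [-1.1, -0.4, -0.4]
grip_width: 0.998
grasp_force: 0.0
```

Request:
send_rows([
  [0.61,3.09,0,0,1],
  [0.61,3.09,0,0,1],
  [0.61,3.09,0,0,1],
  [0.61,3.09,0,0,1],
  [0.61,3.09,0,0,1],
  [0.61,3.09,0,0,1],
  [0.61,3.09,0,0,1],
  [0.61,3.09,0,0,1],
])

```text
t: 4.15
position: [384.3, 419.4, 206.8]
eef_rot: [-3.142, -0.0, 0.936]
wrist_force: [0.2, 0.5, -0.3]
grip_width: 1.002
grasp_force: 0.0
```

Request:
send_rows([
  [0.61,3.09,0,0,1],
  [0.61,3.09,0,0,1],
  [0.61,3.09,0,0,1],
  [0.61,3.09,0,0,1],
  [0.61,3.09,0,0,1],
  [0.61,3.09,0,0,1],
  [0.61,3.09,0,0,1],
  [0.61,3.09,0,0,1],
])

```text
t: 4.82
position: [612.3, 312.1, 206.7]
eef_rot: [-3.142, 0.0, 0.936]
wrist_force: [-0.5, -0.1, -0.1]
grip_width: 1.001
grasp_force: 0.0
```

```bash
python3 - <<'E'
from h import *
print(manip.get_state()['position'],manip.get_state()['eef_rot'])
for n in('scene','top'):
    c=cam(n);P=cloud(c)
    for r in finder.regions_of(n,'castor'):
        m=r['pixels'].astype(bool)&(c['depth']>0); p=P[m]
        print(n,r['score'],np.median(p,0).round(1),c['color'][m].mean(0).round())
        if np.linalg.norm(np.median(p,0)[:2]-[611,312])<25:
            y=np.radians(53.6);R=np.array([[np.sin(y),-np.cos(y)],[np.cos(y),np.sin(y)]])
            q=np.c_[(p[:,:2]-[611.5,313.5])@R.T,p[:,2]]
            for z0,z1 in((0,8),(20,50),(50,58),(60,75)):
                g=q[(q[:,2]>z0)&(q[:,2]<z1)]
                if len(g)>4: print(z0,z1,len(g),np.percentile(g[:,:2],[3,97],axis=0).round(1).tolist())
E
```

```text
[612.26364707 312.08004661 206.676765  ] [-3.14151022e+00  5.50682637e-05  9.35647642e-01]
scene 0.88 [640.  410.2  31.7] [140.  49.  40.]
scene 0.59 [617.2 305.4  35.6] [86. 84. 76.]
0 8 107 [[-28.2, -23.8], [26.4, 29.4]]
20 50 108 [[2.0, -23.4], [17.3, 21.8]]
50 58 55 [[-6.8, -23.1], [17.3, 19.4]]
60 75 82 [[-11.2, -17.3], [12.7, 16.9]]
top 0.65 [606.9 308.3  46. ] [57. 57. 52.]
0 8 114 [[-26.2, -23.2], [22.3, 21.4]]
20 50 33 [[-18.2, -22.1], [16.9, 5.7]]
50 58 35 [[-16.8, -21.7], [14.5, 11.4]]
60 75 100 [[-10.7, -16.5], [9.2, 17.4]]
```

Request:
send_rows([
  [0,0,3.0,0,1],
  [0,0,3.0,0,1],
  [0,0,3.0,0,1],
  [0,0,3.0,0,1],
  [0,0,2.4,0,1],
  [0,0,1.6,0,1],
  [0,0,1.0,0,1],
  [0,0,0.6,0,1],
])

```text
t: 5.68
position: [609.9, 313.7, 30.0]
eef_rot: [-3.141, 0.001, 0.937]
wrist_force: [-0.5, 0.2, 1.2]
grip_width: 0.997
grasp_force: 0.0
```

Request:
send_rows([
  [0,0,0,0,0.2],
  [0,0,0,0,0.2],
  [0,0,0,0,0.2],
  [0,0,0,0,0.2],
  [0,0,0,0,0.2],
  [0,0,0,0,0.2],
  [0,0,0,0,0.2],
  [0,0,0,0,0.2],
])

```text
t: 6.35
position: [611.0, 313.0, 30.9]
eef_rot: [3.141, -0.0, 0.936]
wrist_force: [-0.5, 0.6, -0.5]
grip_width: 0.416
grasp_force: 0.0
```

Request:
send_rows([
  [0,0,0,0,0],
  [0,0,0,0,0],
  [0,0,0,0,0],
  [0,0,0,0,0],
  [0,0,-0.5,0,0],
  [0,0,-1,0,0],
  [0,0,-2,0,0],
  [0,0,-3,0,0],
])

```text
t: 7.02
position: [609.8, 312.5, 94.8]
eef_rot: [-3.139, 0.004, 0.936]
wrist_force: [-0.5, -0.4, -2.6]
grip_width: 0.245
grasp_force: 29.9
```

Request:
send_rows([
  [0,0,-3,0,0],
  [0,0,-3,0,0],
  [0,0,-2,0,0],
  [0,0,0,0,0],
  [0,0,0,0,0],
  [0,0,0,0,0],
  [0,0,0,0,0],
  [0,0,0,0,0],
])

```text
t: 7.68
position: [610.5, 312.8, 174.0]
eef_rot: [-3.14, 0.002, 0.936]
wrist_force: [0.5, -0.1, -1.9]
grip_width: 0.245
grasp_force: 29.9
```

```bash
python3 - <<'E'
from h import *
c=cam('scene');u,v=proj(c,manip.get_state()['position']).astype(int)
save(cv2.resize(c['color'][v-60:v+60,u-60:u+60],None,fx=4,fy=4),'g.png');print(u,v,manip.get_state()['wrist_force'])
E
```

```text
354 131 [-0.88430048  0.46477437 -2.18245953]
```

View pics/g.png

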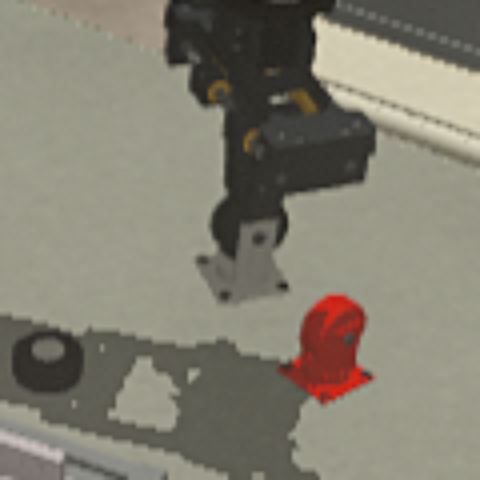

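The castor is held by the upper wheel, with the tips just above the cheeks. It looks upright. I'll measure its tilt and offset.

```bash
python3 - <<'E'
from h import *
s=manip.get_state();t=s['position'];y=s['eef_rot'][2]
R=np.array([[np.cos(y),np.sin(y),0],[np.sin(y),-np.cos(y),0],[0,0,-1]]) # rows tool axes
for n in('scene','top'):
    c=cam(n);P=cloud(c); q=(P-t)@R.T
    m=(np.abs(q[...,0])<45)&(np.abs(q[...,1])<45)&(q[...,2]<75)&(q[...,2]>-5)&(c['depth']>0)
    col=c['color'][m].mean(1); g=q[m]
    for z in range(0,75,6):
        k=(g[:,2]>=z)&(g[:,2]<z+6)
        if k.sum()>2: print(n,z,k.sum(),np.percentile(g[k][:,:2],[3,97],axis=0).round(0).tolist(),col[k].mean().round())
    # plate top: bright points
    k=(g[:,2]>35)&((np.abs(g[:,1])>18)|(np.abs(g[:,0])>16)); h=g[k]
    if k.sum()>10:
        A=np.c_[h[:,:2],np.ones(len(h))]; sol=np.linalg.lstsq(A,h[:,2],rcond=None)[0]; print('plane',sol.round(3),np.std(A@sol-h[:,2]).round(1),len(h))
E
```

```text
scene 0 19 [[-14.0, 11.0], [11.0, 20.0]] 103.0
scene 6 16 [[-12.0, 13.0], [11.0, 18.0]] 105.0
scene 12 26 [[-17.0, -9.0], [13.0, 17.0]] 104.0
scene 18 40 [[-20.0, -17.0], [11.0, 25.0]] 103.0
scene 24 111 [[-25.0, -25.0], [25.0, 26.0]] 104.0
scene 30 9 [[-23.0, -3.0], [26.0, 24.0]] 125.0
top 12 16 [[-15.0, -4.0], [8.0, 17.0]] 71.0
top 18 24 [[-22.0, -19.0], [-1.0, 20.0]] 83.0
top 24 96 [[-23.0, -18.0], [9.0, 25.0]] 88.0
top 30 3 [[-22.0, -22.0], [-7.0, 18.0]] 85.0
```

```bash
python3 - <<'E'
from h import *
s=manip.get_state();t=s['position'];y=s['eef_rot'][2];print(s['grip_width'],s['grasp_force'],s['eef_rot'])
R=np.array([[np.cos(y),np.sin(y),0],[np.sin(y),-np.cos(y),0],[0,0,-1]])
c=cam('scene');P=cloud(c); q=(P-t)@R.T
m=(np.abs(q[...,0])<45)&(np.abs(q[...,1])<60)&(q[...,2]<75)&(q[...,2]>-70)&(c['depth']>0)
col=c['color'].mean(2)
for z in range(-66,40,6):
    k=m&(q[...,2]>=z)&(q[...,2]<z+6); f=k&(np.abs(q[...,0])<10)
    if f.sum()>1: print(z,k.sum(),np.percentile(q[k][:,:2],[3,97],axis=0).round(0).tolist(),'mid y med',np.median(q[f][:,1]).round(1),col[f].mean().round())
x0,y0=354,131
save(cv2.resize(c['color'][y0-30:y0+25,x0-30:x0+30],None,fx=10,fy=10,interpolation=cv2.INTER_CUBIC),'g2.png')
E
```

```text
0.24574901835017002 29.93821531534195 [-3.14084549e+00  1.00601640e-03  9.35797202e-01]
-66 10 [[-12.0, -22.0], [-0.0, 22.0]] mid y med -11.2 46.0
-60 25 [[-12.0, -22.0], [0.0, 28.0]] mid y med -11.4 47.0
-54 24 [[-10.0, -20.0], [7.0, 28.0]] mid y med -10.2 49.0
-48 29 [[-12.0, -21.0], [10.0, 28.0]] mid y med 22.2 49.0
-42 43 [[-15.0, -17.0], [7.0, 27.0]] mid y med 9.6 49.0
-36 28 [[-19.0, -16.0], [-7.0, 23.0]] mid y med 5.8 54.0
-30 33 [[-22.0, -11.0], [19.0, 18.0]] mid y med 15.0 94.0
-24 41 [[-24.0, -4.0], [22.0, 18.0]] mid y med 15.0 104.0
-18 32 [[-25.0, 0.0], [19.0, 20.0]] mid y med 17.6 81.0
-12 31 [[-24.0, 1.0], [25.0, 18.0]] mid y med 15.9 103.0
-6 29 [[-21.0, 2.0], [17.0, 18.0]] mid y med 14.4 107.0
0 20 [[-15.0, 8.0], [13.0, 18.0]] mid y med 15.9 106.0
6 17 [[-10.0, 11.0], [12.0, 17.0]] mid y med 14.7 106.0
12 26 [[-18.0, -9.0], [12.0, 19.0]] mid y med 13.3 105.0
18 37 [[-21.0, -12.0], [13.0, 23.0]] mid y med 13.0 106.0
24 116 [[-24.0, -25.0], [26.0, 27.0]] mid y med 18.9 110.0
30 9 [[-24.0, -19.0], [10.0, 24.0]] mid y med 22.4 138.0
```

View pics/g2.png

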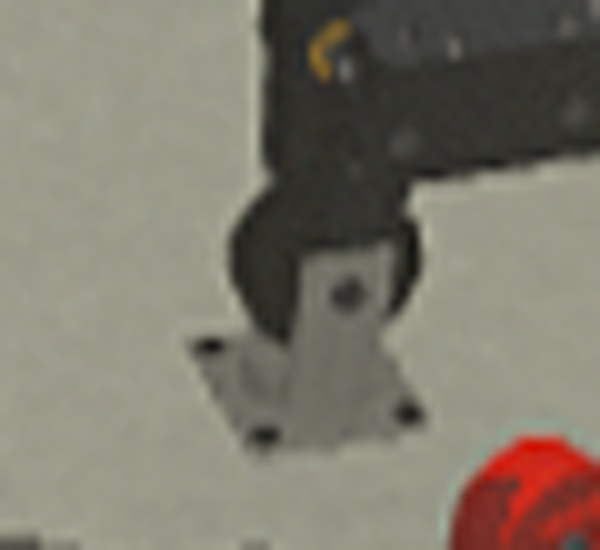

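Confirmed: the cheeks are fully visible and level. The fingertips end near the wheel's upper part, about 26 mm short of the nominal TCP, and the plate underside is about 30 mm below the TCP. The hold is upright, so I carry the castor on.

Request:
send_rows([
  [0,0,-0.2,-0.098,0],
  [0,0,-0.5,-0.098,0],
  [0,0,-0.5,-0.098,0],
  [0,0,-0.5,-0.098,0],
  [0,0,-0.5,-0.098,0],
  [0,0,-0.5,-0.098,0],
  [0,0,-0.2,-0.098,0],
  [0,0,-0.1,-0.098,0],
])

```text
t: 8.55
position: [611.1, 313.0, 206.1]
eef_rot: [3.141, -0.0, 1.725]
wrist_force: [0.2, -0.7, -2.1]
grip_width: 0.244
grasp_force: 29.9
```

Request:
send_rows([
  [-1,-0.15,0,0,0],
  [-2,-0.3,0,0,0],
  [-2.8,-0.42,0,0,0],
  [-2.8,-0.42,0,0,0],
  [-2.8,-0.42,0,0,0],
  [-2.8,-0.42,0,0,0],
  [-2.8,-0.42,0,0,0],
  [-2.8,-0.42,0,0,0],
])

```text
t: 9.22
position: [610.6, 110.7, 205.6]
eef_rot: [-3.141, 0.0, 1.716]
wrist_force: [0.9, 0.0, -0.9]
grip_width: 0.245
grasp_force: 29.9
```

Request:
send_rows([
  [-2.8,-0.42,0,0,0],
  [-2.8,-0.42,0,0,0],
  [-2.8,-0.42,0,0,0],
  [-2.8,-0.42,0,0,0],
  [-2.8,-0.42,0,0,0],
  [-2.8,-0.42,0,0,0],
  [-2,-0.3,0,0,0],
  [-1,-0.15,0,0,0],
])

```text
t: 9.88
position: [610.5, -90.5, 205.5]
eef_rot: [-3.141, 0.0, 1.714]
wrist_force: [0.2, -0.2, -2.1]
grip_width: 0.243
grasp_force: 29.9
```

```bash
python3 - <<'E'
from h import *
s=manip.get_state();t=s['position'];y=s['eef_rot'][2];print(t,s['grip_width'],s['grasp_force'],s['eef_rot'],s['wrist_force'])
R=np.array([[np.cos(y),np.sin(y),0],[np.sin(y),-np.cos(y),0],[0,0,-1]])
c=cam('scene');P=cloud(c); q=(P-t)@R.T
m=(np.abs(q[...,0])<45)&(np.abs(q[...,1])<60)&(q[...,2]<45)&(q[...,2]>-70)&(c['depth']>0)
for z in range(-66,45,6):
    k=m&(q[...,2]>=z)&(q[...,2]<z+6)
    if k.sum()>1: print(z,k.sum(),np.percentile(q[k][:,:2],[3,97],axis=0).round(0).tolist())
a=np.radians(8.5);d=t[:2]-[599.7,-20.5];print('case',d@[np.cos(a),np.sin(a)],d@[-np.sin(a),np.cos(a)])
E
```

```text
[610.45664221 -90.53040533 205.46415725] 0.2425635099382394 29.93841201066971 [-3.14111205e+00  4.14704397e-04  1.71415539e+00] [ 0.23246056 -0.23860603 -2.06465115]
-66 41 [[-12.0, -25.0], [7.0, 28.0]]
-60 43 [[-12.0, -22.0], [8.0, 27.0]]
-54 43 [[-11.0, -24.0], [9.0, 27.0]]
-48 43 [[-12.0, -23.0], [8.0, 27.0]]
-42 91 [[-13.0, -21.0], [8.0, 24.0]]
-36 50 [[-20.0, -18.0], [1.0, 20.0]]
-30 42 [[-23.0, -13.0], [-5.0, 15.0]]
-24 50 [[-25.0, -12.0], [6.0, 18.0]]
-18 37 [[-25.0, -11.0], [9.0, 19.0]]
-12 29 [[-23.0, -8.0], [13.0, 16.0]]
-6 24 [[-20.0, -5.0], [13.0, 16.0]]
0 19 [[-14.0, 3.0], [13.0, 16.0]]
6 17 [[-13.0, -15.0], [10.0, 16.0]]
12 53 [[-17.0, -15.0], [12.0, 15.0]]
18 59 [[-26.0, -22.0], [14.0, 22.0]]
24 172 [[-25.0, -26.0], [22.0, 25.0]]
30 7 [[-24.0, -21.0], [5.0, 23.0]]
case 0.2873368113758552 -70.85111474419607
```

Request:
send_rows([
  [0,0,1,0,0],
  [0,0,2,0,0],
  [0,0,3,0,0],
  [0,0,3,0,0],
  [0,0,3,0,0],
  [0,0,2,0,0],
  [0,0,1,0,0],
  [0,0,0.5,0,0],
])

```text
t: 10.6
position: [610.3, -86.0, 49.0]
eef_rot: [-3.139, -0.001, 1.72]
wrist_force: [-0.1, 1.0, -1.9]
grip_width: 0.242
grasp_force: 29.9
```

Request:
send_rows([
  [0,0,0,0,0],
  [0,0,0.1,0,0],
  [0,0,0.1,0,0],
  [0,0,0.1,0,0],
  [0,0,0.1,0,0],
  [0,0,0.05,0,0],
  [0,0,0,0,0],
  [0,0,0,0,0],
])

```text
t: 11.27
position: [611.0, -87.5, 46.4]
eef_rot: [3.141, 0.0, 1.72]
wrist_force: [0.8, -0.2, -2.1]
grip_width: 0.242
grasp_force: 29.9
```

Request:
send_rows([
  [0,0,0.05,0,0],
  [0,0,0.05,0,0],
  [0,0,0.05,0,0],
  [0,0,0.05,0,0],
  [0,0,0.05,0,0],
  [0,0,0,0,0],
  [0,0,0,0,0],
  [0,0,0,0,0],
])

```text
t: 11.93
position: [611.0, -87.5, 43.8]
eef_rot: [3.142, 0.0, 1.72]
wrist_force: [-0.4, 0.8, -2.3]
grip_width: 0.241
grasp_force: 29.9
```

Request:
send_rows([
  [0,0,0.05,0,0],
  [0,0,0.05,0,0],
  [0,0,0.05,0,0],
  [0,0,0,0,0],
  [0,0,0,0,0],
  [0,0,0,0,0],
  [0,0,0,0,0],
  [0,0,0,0,0],
])

```text
t: 12.6
position: [611.1, -87.5, 42.6]
eef_rot: [3.141, 0.0, 1.72]
wrist_force: [-3.5, 0.6, 4.8]
grip_width: 0.245
grasp_force: 30.0
```

Request:
send_rows([
  [0,0,0,0,0.3],
  [0,0,0,0,0.36],
  [0,0,0,0,0.42],
  [0,0,0,0,0.48],
  [0,0,0,0,0.55],
  [0,0,0,0,0.55],
  [0,0,0,0,0.55],
  [0,0,0,0,0.55],
])

```text
t: 13.27
position: [611.0, -87.5, 42.2]
eef_rot: [3.142, 0.0, 1.72]
wrist_force: [0.4, -0.3, 0.3]
grip_width: 0.547
grasp_force: 0.0
```

Request:
send_rows([
  [0,0,-0.5,0,0.55],
  [0,0,-1,0,0.55],
  [0,0,-2,0,0.55],
  [0,0,-3,0,0.55],
  [0,0,-3,0,0.55],
  [0,0,-3,0,0.55],
  [0,0,-3,0,0.55],
  [0,0,-1,0,0.55],
])

```text
t: 13.93
position: [612.2, -87.8, 213.0]
eef_rot: [3.134, 0.004, 1.72]
wrist_force: [-0.1, 0.3, 1.5]
grip_width: 0.553
grasp_force: 0.0
```

```bash
python3 - <<'E'
from h import *
s=manip.get_state();t=s['position'];y=s['eef_rot'][2];print(s['grip_width'])
a=np.radians(8.5);ex=np.array([np.cos(a),np.sin(a)]);ey=np.array([-ex[1],ex[0]]);o=np.array([599.7,-20.5])
R=np.array([[np.cos(y),np.sin(y),0],[np.sin(y),-np.cos(y),0],[0,0,-1]])
for n in('scene','top'):
    c=cam(n);P=cloud(c);q=np.stack([(P[...,:2]-o)@ex,(P[...,:2]-o)@ey,P[...,2]],-1)
    m=(np.abs(q[...,0])<58)&(q[...,1]<-20)&(q[...,1]>-128)&(q[...,2]>18)&(q[...,2]<92)
    g=q[m];
    for z0,z1 in((18,40),(40,60),(60,70),(70,78),(78,92)):
        k=g[(g[:,2]>z0)&(g[:,2]<z1)]
        if len(k)>2:print(n,z0,len(k),np.percentile(k[:,:2],[5,95],axis=0).round().tolist())
    w=(P-t)@R.T
    m=(np.abs(w[...,0])<60)&(np.abs(w[...,1])<100)&(w[...,2]<12)&(w[...,2]>-90)
    for z in range(-90,12,6):
        k=w[m&(w[...,2]>=z)&(w[...,2]<z+6)]
        if len(k)>2 and n=='scene':print('hand',z,len(k),np.percentile(k[:,:2],[3,97],axis=0).round().tolist())
    if n=='scene': save(cv2.resize(c['color'][150:310,190:370],None,fx=3,fy=3),'p.png')
E
```

```text
0.5526181735551102
scene 18 72 [[-14.0, -80.0], [23.0, -54.0]]
scene 40 73 [[-6.0, -92.0], [17.0, -58.0]]
scene 60 81 [[-9.0, -92.0], [16.0, -51.0]]
scene 70 57 [[-10.0, -88.0], [11.0, -53.0]]
scene 78 87 [[-11.0, -127.0], [14.0, -57.0]]
hand -90 14 [[-12.0, -41.0], [5.0, -31.0]]
hand -84 19 [[-12.0, -40.0], [4.0, 29.0]]
hand -78 49 [[-12.0, -39.0], [6.0, 42.0]]
hand -72 48 [[-11.0, -37.0], [7.0, 41.0]]
hand -66 39 [[-12.0, -39.0], [7.0, 40.0]]
hand -60 48 [[-11.0, -37.0], [9.0, 40.0]]
hand -54 48 [[-11.0, -36.0], [9.0, 39.0]]
hand -48 40 [[-11.0, -37.0], [7.0, 39.0]]
hand -42 39 [[-11.0, -37.0], [8.0, 38.0]]
hand -36 16 [[-10.0, -32.0], [7.0, 31.0]]
top 18 6 [[-29.0, -127.0], [19.0, -43.0]]
top 40 10 [[-31.0, -127.0], [14.0, -42.0]]
top 60 35 [[-29.0, -127.0], [18.0, -42.0]]
top 70 33 [[-10.0, -60.0], [12.0, -46.0]]
top 78 37 [[-31.0, -126.0], [11.0, -54.0]]
```

View pics/p.png

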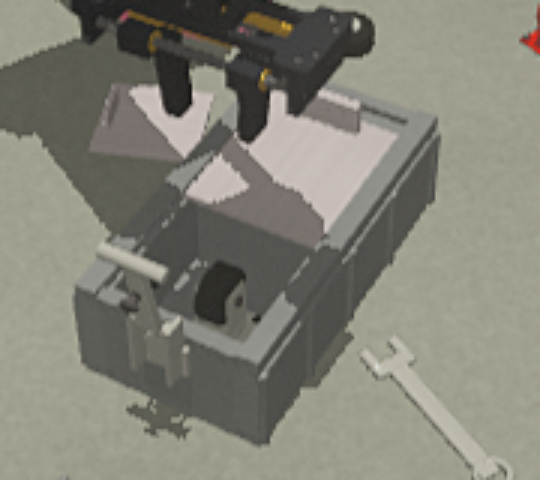

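The castor is upright in the bin (crop (220,290)). The fingertips again read about 30 mm short of the TCP. Next is the rib, descending with force checks.

Request:
send_rows([
  [0,0,0,0.098,0.7],
  [0,0,0,0.098,0.7],
  [0,0,0,0.098,0.7],
  [0,0,0,0.098,0.7],
  [0,0,0,0.098,0.7],
  [0,0,0,0.098,0.7],
  [0,0,0,0.098,0.7],
  [0,0,0,0.098,0.7],
])

```text
t: 14.7
position: [610.3, -87.2, 205.0]
eef_rot: [-3.138, 0.001, 0.931]
wrist_force: [-0.9, 0.7, -0.1]
grip_width: 0.702
grasp_force: 0.0
```

Request:
send_rows([
  [0,0,0,0.098,0.7],
  [0,0,0,0.098,0.7],
  [0,0,0,0.098,0.7],
  [0,0,0,0.098,0.7],
  [0,0,0,0.098,0.7],
  [0,0,0,0.098,0.7],
  [0,0,0,0.098,0.7],
  [0,0,0,0.098,0.7],
])

```text
t: 15.37
position: [610.3, -87.2, 205.0]
eef_rot: [-3.14, 0.003, 0.147]
wrist_force: [-0.1, -0.3, 0.1]
grip_width: 0.7
grasp_force: 0.0
```

Request:
send_rows([
  [0,-1.5,0,0,0.7],
  [0,-2.5,0,0,0.7],
  [0,-3,0,0,0.7],
  [0,-3,0,0,0.7],
  [0,-3,0,0,0.7],
  [0,-3,0,0,0.7],
  [0,-2,0,0,0.7],
  [-0.1,-0.7,0,0,0.7],
])

```text
t: 16.03
position: [580.2, 100.8, 206.1]
eef_rot: [-3.141, 0.002, 0.158]
wrist_force: [-0.9, 0.5, -0.3]
grip_width: 0.7
grasp_force: 0.0
```

Request:
send_rows([
  [0,0,1,0,0.7],
  [0,0,2,0,0.7],
  [0,0,2,0,0.7],
  [0,0,2,0,0.7],
  [0,0,2,0,0.7],
  [0,0,1,0,0.7],
  [0,0,0,0,0.7],
  [0,0,0,0,0.7],
])

```text
t: 16.7
position: [581.8, 96.6, 107.0]
eef_rot: [-3.142, 0.001, 0.152]
wrist_force: [0.0, 0.1, 0.6]
grip_width: 0.698
grasp_force: 0.0
```

```bash
python3 - <<'E'
from h import *
s=manip.get_state();t=s['position'];y=s['eef_rot'][2];print(t,y,s['grip_width'],s['wrist_force'])
R=np.array([[np.cos(y),np.sin(y),0],[np.sin(y),-np.cos(y),0],[0,0,-1]])
for n in('scene','top'):
    c=cam(n);P=cloud(c);w=(P-t)@R.T
    m=(np.abs(w[...,0])<50)&(np.abs(w[...,1])<60)&(w[...,2]<12)&(w[...,2]>-90)
    for z in range(-60,12,4):
        k=w[m&(w[...,2]>=z)&(w[...,2]<z+4)]
        if len(k)>2:print(n,z,len(k),np.percentile(k[:,:2],[3,50,97],axis=0).round().tolist())
    if n=='scene':
        u,v=proj(c,t).astype(int); save(cv2.resize(c['color'][v-45:v+35,u-50:u+50],None,fx=6,fy=6),'r.png')
E
```

```text
[581.78737153  96.60965058 106.98909194] 0.1515927444749372 0.6981017992572329 [0.04713607 0.05792014 0.61314308]
scene -60 13 [[-3.0, -43.0], [7.0, -28.0], [11.0, 48.0]]
scene -56 18 [[-6.0, -44.0], [7.0, 8.0], [11.0, 49.0]]
scene -52 17 [[-6.0, -40.0], [5.0, 45.0], [11.0, 48.0]]
scene -48 15 [[-2.0, -38.0], [9.0, 35.0], [11.0, 47.0]]
scene -44 15 [[-9.0, -39.0], [4.0, 43.0], [12.0, 46.0]]
scene -40 19 [[-6.0, -40.0], [6.0, 33.0], [11.0, 46.0]]
scene -36 6 [[1.0, -34.0], [4.0, -32.0], [10.0, 30.0]]
scene -32 3 [[4.0, -41.0], [7.0, -33.0], [8.0, 28.0]]
scene -24 25 [[-3.0, -4.0], [10.0, 0.0], [28.0, 5.0]]
scene -20 23 [[-3.0, -6.0], [16.0, 1.0], [29.0, 6.0]]
scene -16 15 [[-4.0, 1.0], [13.0, 3.0], [29.0, 5.0]]
scene -12 17 [[-2.0, 0.0], [13.0, 3.0], [28.0, 5.0]]
scene -8 19 [[-4.0, -1.0], [11.0, 4.0], [29.0, 7.0]]
scene -4 11 [[-3.0, -2.0], [13.0, 4.0], [26.0, 6.0]]
scene 0 24 [[-18.0, -12.0], [8.0, 4.0], [28.0, 6.0]]
scene 4 58 [[-30.0, -44.0], [10.0, 4.0], [46.0, 52.0]]
scene 8 525 [[-47.0, -46.0], [5.0, 24.0], [48.0, 58.0]]
top -24 12 [[-27.0, -6.0], [-21.0, -2.0], [-17.0, 2.0]]
top -20 5 [[-27.0, -5.0], [-19.0, 2.0], [-15.0, 3.0]]
top 4 29 [[-49.0, -47.0], [-28.0, -13.0], [-12.0, 46.0]]
top 8 187 [[-48.0, -48.0], [-32.0, 1.0], [-13.0, 57.0]]
```

View pics/r.png

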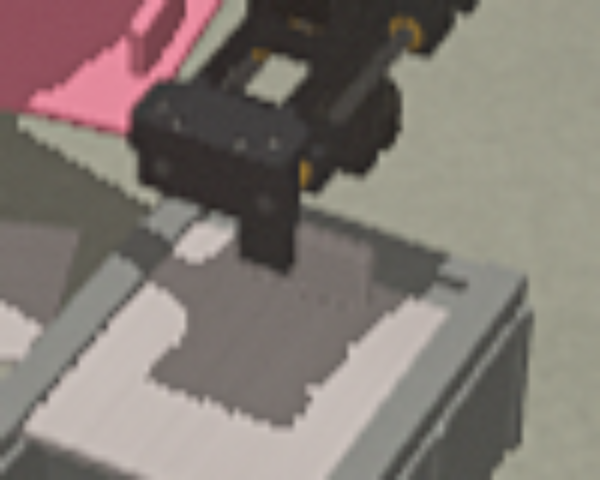

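The rib is centred between the fingers, and the tips are about 32 mm above the nominal TCP. I lower a further 30 mm and close.

Request:
send_rows([
  [0,0,0.8,0,0.7],
  [0,0,0.8,0,0.7],
  [0,0,0.8,0,0.7],
  [0,0,0.6,0,0.5],
  [0,0,0,0,0.3],
  [0,0,0,0,0.2],
  [0,0,0,0,0],
  [0,0,0,0,0],
])

```text
t: 17.47
position: [582.0, 97.3, 77.6]
eef_rot: [3.141, -0.001, 0.152]
wrist_force: [0.1, -0.5, -0.1]
grip_width: 0.345
grasp_force: 0.0
```

Request:
send_rows([
  [0,0,0,0,0],
  [0,0,0,0,0],
  [0,0,0,0,0],
  [0,0,0,0,0],
  [0,0,0,0,0],
  [0,0,0,0,0],
  [0,0,0,0,0],
  [0,0,0,0,0],
])

```text
t: 18.13
position: [581.8, 97.4, 77.4]
eef_rot: [-3.141, -0.0, 0.152]
wrist_force: [-0.6, 1.2, 2.8]
grip_width: 0.114
grasp_force: 30.0
```

Request:
send_rows([
  [0,0.3,0,0,0],
  [0,0.6,0,0,0],
  [0,0.8,0,0,0],
  [0,0.8,0,0,0],
  [0,0.8,0,0,0],
  [0,0.8,0,0,0],
  [0,0.8,0,0,0],
  [0,0.8,0,0,0],
])

```text
t: 18.8
position: [590.5, 40.1, 77.4]
eef_rot: [-3.141, -0.0, 0.152]
wrist_force: [-0.4, 5.4, 4.8]
grip_width: 0.11
grasp_force: 30.0
```

Request:
send_rows([
  [0,0.8,0,0,0],
  [0,0.8,0,0,0],
  [0,0.8,0,0,0],
  [0,0.8,0,0,0],
  [0,0.8,0,0,0],
  [0,0.8,0,0,0],
  [0,0.5,0,0,0],
  [0,0.3,0,0,0],
])

```text
t: 19.47
position: [598.9, -15.3, 77.4]
eef_rot: [-3.141, -0.0, 0.151]
wrist_force: [-1.0, 5.0, 5.0]
grip_width: 0.108
grasp_force: 30.0
```

Request:
send_rows([
  [0,0.1,0,0,0],
  [0,0.1,0,0,0],
  [0,0.1,0,0,0],
  [0,0.1,0,0,0],
  [0,0,0,0,0],
  [0,0,0,0,0],
  [0,0,0,0,0],
  [0,0,0,0,0],
])

```text
t: 20.13
position: [599.5, -18.8, 77.4]
eef_rot: [3.141, -0.0, 0.152]
wrist_force: [0.2, 5.0, 4.6]
grip_width: 0.111
grasp_force: 30.0
```

Request:
send_rows([
  [0,0.1,0,0,0],
  [0,0.1,0,0,0],
  [0,0.1,0,0,0],
  [0,0,0,0,0],
  [0,0,0,0,0],
  [0,0,0,0,0],
  [0,0,0,0,0],
  [0,0,0,0,0],
])

```text
t: 20.8
position: [599.8, -20.7, 77.4]
eef_rot: [-3.14, -0.0, 0.152]
wrist_force: [-0.8, 9.0, 5.6]
grip_width: 0.11
grasp_force: 30.0
```

Request:
send_rows([
  [0,0.1,0,0,0],
  [0,0.05,0,0,0],
  [0,0.05,0,0,0],
  [0,0,0,0,0],
  [0,0,0,0,0],
  [0,0,0,0,0],
  [0,0,0,0,0],
  [0,0,0,0,0],
])

```text
t: 21.47
position: [600.0, -20.7, 77.4]
eef_rot: [-3.137, -0.001, 0.152]
wrist_force: [-0.3, 18.6, 6.2]
grip_width: 0.108
grasp_force: 30.0
```

The cover moved 119.5 mm, then stopped with the force rising from 5 to 18.6 N, so it is home. I release and go round behind the clamp bar.

Request:
send_rows([
  [0,0,0,0,0.2],
  [0,0,0,0,0.35],
  [0,0,0,0,0.5],
  [0,0,0,0,0.5],
  [0,0,-1,0,0.5],
  [0,0,-2,0,0.5],
  [0,0,-3,0,0.5],
  [0,0,-3,0,0.4],
])

```text
t: 22.13
position: [599.8, -23.7, 168.6]
eef_rot: [-3.141, 0.001, 0.151]
wrist_force: [1.1, -0.8, 0.7]
grip_width: 0.446
grasp_force: 0.0
```

Request:
send_rows([
  [0,0,-3,0,0.2],
  [0,0,-2,0,0],
  [0,2,0,0,0],
  [0,3,0,0,0],
  [0,3,0,0,0],
  [0,3,0,0,0],
  [0,3,0,0,0],
  [0,3,0,0,0],
])

```text
t: 22.8
position: [625.7, -193.2, 218.1]
eef_rot: [3.141, -0.0, 0.151]
wrist_force: [0.0, 0.2, 0.2]
grip_width: 0.005
grasp_force: 0.0
```

Request:
send_rows([
  [0,1.5,0,0,0],
  [0,1,0,0,0],
  [0,1,0,0,0],
  [0,0.5,0,0,0],
  [0,0,0,0,0],
  [0,0,0,0,0],
  [0,0,0,0,0],
  [0,0,0,0,0],
])

```text
t: 23.47
position: [632.0, -230.0, 217.5]
eef_rot: [3.142, -0.0, 0.153]
wrist_force: [0.2, 0.4, 1.3]
grip_width: 0.007
grasp_force: 0.0
```

```bash
python3 - <<'E'
from h import *
s=manip.get_state();t=s['position'];y=s['eef_rot'][2];print(t,y,s['grip_width'],s['wrist_force'])
R=np.array([[np.cos(y),np.sin(y),0],[np.sin(y),-np.cos(y),0],[0,0,-1]])
for n in('scene','top'):
    c=cam(n);P=cloud(c);w=(P-t)@R.T
    m=(np.abs(w[...,0])<50)&(np.abs(w[...,1])<150)&(w[...,2]<110)&(w[...,2]>-90)&(c['depth']>0)
    for z in range(-66,60,6):
        k=w[m&(w[...,2]>=z)&(w[...,2]<z+6)]
        if len(k)>2:print(n,z,len(k),np.percentile(k[:,:2],[3,50,97],axis=0).round().tolist())
    d=P-np.array([600,-20.7,0]);k=P[(np.linalg.norm(d[...,:2],axis=-1)<70)&(P[...,2]>115)&(P[...,2]<135)]
    b=cv2.minAreaRect(k[:,:2].astype(np.float32));print(n,'rib',b,len(k))
E
```

```text
[ 632.02596334 -230.03433636  217.4918328 ] 0.15284272460783166 0.007370591137274591 [0.20754429 0.38257394 1.25863022]
scene -66 24 [[-0.0, -15.0], [9.0, 14.0], [11.0, 17.0]]
scene -60 37 [[-3.0, -14.0], [9.0, 3.0], [11.0, 16.0]]
scene -54 37 [[-8.0, -12.0], [9.0, 11.0], [12.0, 16.0]]
scene -48 30 [[-9.0, -10.0], [7.0, 13.0], [11.0, 15.0]]
scene -42 32 [[-6.0, -12.0], [9.0, 4.0], [11.0, 15.0]]
scene -36 11 [[7.0, -9.0], [9.0, -1.0], [10.0, 11.0]]
scene 6 4 [[-8.0, -34.0], [-1.0, -32.0], [18.0, -27.0]]
scene 12 90 [[-16.0, -38.0], [4.0, -31.0], [25.0, -26.0]]
scene 18 27 [[-26.0, -34.0], [3.0, -29.0], [26.0, -27.0]]
scene 24 9 [[-7.0, -40.0], [-0.0, -30.0], [19.0, -29.0]]
scene 30 11 [[-8.0, -36.0], [2.0, -31.0], [7.0, -30.0]]
scene 36 10 [[-7.0, -39.0], [-1.0, -33.0], [5.0, -32.0]]
scene 42 16 [[-7.0, -41.0], [2.0, -34.0], [6.0, -26.0]]
scene 48 31 [[-7.0, -47.0], [1.0, -33.0], [7.0, -22.0]]
scene 54 27 [[-9.0, -48.0], [2.0, -29.0], [6.0, -21.0]]
scene rib ((599.6785888671875, -23.174699783325195), (60.48759460449219, 12.182740211486816), 9.611885070800781) 146
top 36 3 [[-0.0, -56.0], [0.0, -54.0], [2.0, -54.0]]
top 42 8 [[-7.0, -57.0], [-2.0, -55.0], [6.0, -54.0]]
top 48 10 [[-9.0, -59.0], [-2.0, -58.0], [7.0, -54.0]]
top 54 3 [[-2.0, -59.0], [0.0, -59.0], [5.0, -58.0]]
top rib ((599.79296875, -20.409399032592773), (57.96209716796875, 10.180070877075195), 8.657794952392578) 94
```

Bar centre lies about 32 mm ahead of the tool, and the tips are about 34 mm above the TCP. I lower behind the bar and push.

Request:
send_rows([
  [0,0,1,0,0],
  [0,0,1.5,0,0],
  [0,0,1.5,0,0],
  [0,0,1.3,0,0],
  [0,0,0.7,0,0],
  [0,0,0.3,0,0],
  [0,0,0,0,0],
  [0,0,0,0,0],
])

```text
t: 24.23
position: [632.2, -231.0, 154.8]
eef_rot: [3.141, -0.001, 0.152]
wrist_force: [0.2, -0.2, -0.2]
grip_width: 0.008
grasp_force: 0.0
```

Request:
send_rows([
  [0,-0.3,0,0,0],
  [0,-0.5,0,0,0],
  [0,-0.5,0,0,0],
  [0,-0.5,0,0,0],
  [0,-0.5,0,0,0],
  [0,-0.5,0,0,0],
  [0,-0.5,0,0,0],
  [0,-0.5,0,0,0],
])

```text
t: 24.9
position: [626.5, -193.4, 155.2]
eef_rot: [3.14, -0.002, 0.152]
wrist_force: [1.0, -4.1, 4.2]
grip_width: 0.005
grasp_force: 2.3
```

Request:
send_rows([
  [0,-0.6,0,0,0],
  [0,-0.6,0,0,0],
  [0,-0.6,0.1,0,0],
  [0,-0.6,0.2,0,0],
  [0,-0.6,0.3,0,0],
  [0,-0.6,0.3,0,0],
  [0,-0.6,0.3,0,0],
  [0,-0.5,0.3,0,0],
])

```text
t: 25.57
position: [619.0, -145.8, 139.1]
eef_rot: [-3.141, -0.0, 0.152]
wrist_force: [1.2, -1.5, 4.1]
grip_width: 0.007
grasp_force: 2.1
```

```bash
python3 - <<'E'
from h import *
s=manip.get_state();print(s['position'],s['wrist_force'])
a=np.radians(8.5);ex=np.array([np.cos(a),np.sin(a)]);ey=np.array([-ex[1],ex[0]]);o=np.array([599.5,-18.9])
for n in('scene','top'):
    c=cam(n);P=cloud(c)
    for r in finder.spot_in(n,'clamp_bar'):print(n,np.round(r['point']),r['score'])
    q=np.stack([(P[...,:2]-o)@ex,(P[...,:2]-o)@ey,P[...,2]],-1)
    k=q[(np.abs(q[...,0])<32)&(np.abs(q[...,0])>14)&(q[...,1]>-185)&(q[...,1]<-30)&(q[...,2]>132)&(q[...,2]<225)]
    print(n,len(k),np.percentile(k,[5,50,95],axis=0).round().tolist())
    if n=='scene': save(cv2.resize(c['color'][150:310,190:370],None,fx=3,fy=3),'k.png')
E
```

```text
[ 619.00619094 -145.75123451  139.1253848 ] [ 1.16807681 -1.52038543  4.13637268]
scene [ 628. -162.  138.] 0.74
scene 34 [[15.0, -110.0, 177.0], [22.0, -106.0, 184.0], [27.0, -100.0, 188.0]]Traceback (most recent call last):
  File "<stdin>", line 9, in <module>
    return _quantile_unchecked(
        a, q, axis, out, overwrite_input, method, keepdims, weights)
    return _ureduce(a,
                    func=_quantile_ureduce_func,
    ...<5 lines>...
                    overwrite_input=overwrite_input,
                    method=method)
    r = func(a, **kwargs)
    result = _quantile(arr,
                       quantiles=q,
    ...<2 lines>...
                       out=out,
                       weights=wgt)
    slices_having_nans = np.isnan(arr[-1, ...])
                                  ~~~^^^^^^^^^
IndexError: index -1 is out of bounds for axis 0 with size 0
```

View pics/k.png

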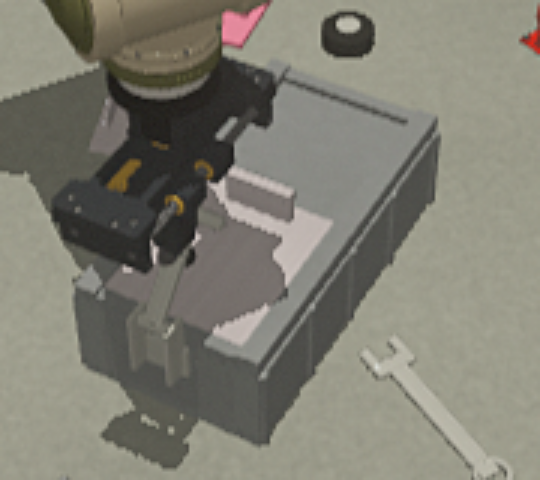

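The cover is home and the lever is over at about 53°, with the bar at case y ≈ -105, z ≈ 182. Now I lift, go above the bar and press down.

Request:
send_rows([
  [0,0.3,-0.5,0,0],
  [0,0,-1.5,0,0],
  [0,0,-1.5,0,0],
  [0,-1,-0.5,0,0],
  [0,-1.5,0,0,0],
  [0,-1,0,0,0],
  [0,0,0,0,0],
  [0,0,0,0,0],
])

```text
t: 26.43
position: [613.9, -114.1, 178.6]
eef_rot: [-3.141, 0.001, 0.153]
wrist_force: [0.6, -0.9, 0.2]
grip_width: 0.005
grasp_force: 0.0
```

Request:
send_rows([
  [0,0,0.5,0,0],
  [0,0,0.5,0,0],
  [0,-0.1,0.6,0,0],
  [0,-0.2,0.6,0,0],
  [0,-0.3,0.6,0,0],
  [0,-0.3,0.6,0,0],
  [0,-0.3,0.6,0,0],
  [0,-0.3,0.6,0,0],
])

```text
t: 27.1
position: [611.4, -94.7, 136.1]
eef_rot: [-3.133, -0.002, 0.154]
wrist_force: [-10.8, 31.4, 30.4]
grip_width: 0.006
grasp_force: 16.0
```

Request:
send_rows([
  [0,0,-1,0,0],
  [0,0,-2,0,0],
  [0,0,-2,0,0],
  [0,0,-1,0,0],
  [0,0,0,0,0],
  [0,0,0,0,0],
  [0,0,0,0,0],
  [0,0,0,0,0],
])

```text
t: 27.77
position: [611.5, -100.4, 191.8]
eef_rot: [-3.14, 0.002, 0.152]
wrist_force: [0.3, 0.2, -1.5]
grip_width: 0.005
grasp_force: 0.0
```

```bash
python3 - <<'E'
from h import *
s=manip.get_state();t=s['position'];print(t,s['wrist_force'],s['eef_rot'])
a=np.radians(8.5);ex=np.array([np.cos(a),np.sin(a)]);ey=np.array([-ex[1],ex[0]]);o=np.array([599.5,-18.9])
f=lambda p:np.stack([(p[...,:2]-o)@ex,(p[...,:2]-o)@ey,p[...,2]],-1)
print('tcp case',f(t))
c=cam('scene');q=f(cloud(c))
m=(np.abs(q[...,0])<40)&(q[...,1]>-190)&(q[...,1]<-30)&(q[...,2]>105)&(q[...,2]<250)
for z in range(105,260,6):
    k=m&(q[...,2]>=z)&(q[...,2]<z+6)
    if k.sum()>2:print(z,k.sum(),np.percentile(q[k][:,:2],[4,50,96],axis=0).round().tolist(),c['color'][k].mean().round())
E
```

```text
[ 611.52790961 -100.3770455   191.75873139] [ 0.30796447  0.20329276 -1.52199616] [-3.14038546e+00  2.18494083e-03  1.51615753e-01]
tcp case [-1.47280706e-01 -8.23599287e+01  1.91758731e+02]
105 25 [[-18.0, -172.0], [-0.0, -164.0], [17.0, -151.0]] 103.0
111 64 [[-18.0, -172.0], [1.0, -162.0], [17.0, -149.0]] 125.0
117 57 [[-18.0, -169.0], [1.0, -160.0], [17.0, -148.0]] 134.0
123 38 [[-8.0, -160.0], [1.0, -151.0], [7.0, -140.0]] 115.0
129 45 [[-8.0, -148.0], [2.0, -141.0], [8.0, -109.0]] 105.0
135 46 [[-7.0, -139.0], [3.0, -131.0], [7.0, -108.0]] 110.0
141 29 [[-7.0, -130.0], [2.0, -125.0], [7.0, -117.0]] 124.0
147 31 [[-6.0, -118.0], [3.0, -109.0], [8.0, -97.0]] 109.0
153 52 [[-8.0, -128.0], [0.0, -105.0], [6.0, -92.0]] 100.0
159 79 [[-26.0, -124.0], [-1.0, -91.0], [26.0, -81.0]] 105.0
165 75 [[-26.0, -92.0], [-0.0, -87.0], [24.0, -82.0]] 111.0
219 4 [[7.0, -85.0], [8.0, -79.0], [8.0, -74.0]] 55.0
225 15 [[-7.0, -97.0], [9.0, -88.0], [11.0, -73.0]] 51.0
231 29 [[-5.0, -98.0], [8.0, -94.0], [11.0, -72.0]] 43.0
237 24 [[-7.0, -98.0], [8.0, -96.0], [11.0, -74.0]] 42.0
243 32 [[-4.0, -99.0], [9.0, -94.0], [11.0, -71.0]] 43.0
249 4 [[8.0, -96.0], [10.0, -76.0], [11.0, -68.0]] 50.0
```

The bar is now at about 36° (case y -87, z 164). The high force came from pressing without following the arc, so I follow it now.

Request:
send_rows([
  [0,0,1,0,0],
  [0,-0.1,1.5,0,0],
  [0,-0.1,1.5,0,0],
  [0,-0.1,0.8,0,0],
  [0,0,0.3,0,0],
  [0,0,0,0,0],
  [0,0,0,0,0],
  [0,0,0,0,0],
])

```text
t: 28.48
position: [611.9, -97.7, 143.0]
eef_rot: [3.141, -0.001, 0.152]
wrist_force: [0.5, 0.1, 0.1]
grip_width: 0.003
grasp_force: 0.0
```

Request:
send_rows([
  [0,0,0.2,0,0],
  [0,-0.1,0.2,0,0],
  [0,-0.2,0.3,0,0],
  [0,-0.2,0.3,0,0],
  [0,-0.2,0.3,0,0],
  [0,-0.2,0.3,0,0],
  [0,-0.2,0.3,0,0],
  [0,-0.1,0.3,0,0],
])

```text
t: 29.15
position: [609.8, -85.2, 120.1]
eef_rot: [-3.141, -0.0, 0.152]
wrist_force: [-1.3, 1.5, 3.5]
grip_width: 0.007
grasp_force: 2.2
```

Request:
send_rows([
  [0,-0.1,0.25,0,0],
  [0,-0.1,0.25,0,0],
  [0,-0.1,0.25,0,0],
  [0,-0.1,0.25,0,0],
  [0,-0.1,0.25,0,0],
  [0,-0.05,0.25,0,0],
  [0,0,0.1,0,0],
  [0,0,0,0,0],
])

```text
t: 29.82
position: [608.7, -79.9, 103.7]
eef_rot: [-3.141, 0.001, 0.152]
wrist_force: [-0.5, 2.5, 2.5]
grip_width: 0.006
grasp_force: 1.1
```

Request:
send_rows([
  [0,0,0.1,0,0],
  [0,-0.05,0.1,0,0],
  [0,0,0.1,0,0],
  [0,-0.05,0.1,0,0],
  [0,0,0.1,0,0],
  [0,0,0,0,0],
  [0,0,0,0,0],
  [0,0,0,0,0],
])

```text
t: 30.48
position: [608.6, -79.4, 99.0]
eef_rot: [3.141, 0.001, 0.152]
wrist_force: [-0.3, 0.8, -0.1]
grip_width: 0.004
grasp_force: 0.6
```

Request:
send_rows([
  [0,0,0.1,0,0],
  [0,-0.05,0.1,0,0],
  [0,0,0.1,0,0],
  [0,0,0.1,0,0],
  [0,0,0.1,0,0],
  [0,0,0.1,0,0],
  [0,0,0,0,0],
  [0,0,0,0,0],
])

```text
t: 31.15
position: [608.6, -78.8, 93.0]
eef_rot: [3.141, 0.0, 0.152]
wrist_force: [0.3, 0.7, 1.3]
grip_width: 0.003
grasp_force: 0.5
```

Request:
send_rows([
  [0,0,0.1,0,0],
  [0,0,0.1,0,0],
  [0,0,0.1,0,0],
  [0,0,0.1,0,0],
  [0,0,0,0,0],
  [0,0,0,0,0],
  [0,0,0,0,0],
  [0,0,0,0,0],
])

```text
t: 31.82
position: [608.7, -79.0, 89.1]
eef_rot: [3.141, 0.0, 0.152]
wrist_force: [-0.7, 0.1, 0.2]
grip_width: 0.01
grasp_force: 0.3
```

```bash
python3 - <<'E'
from h import *
s=manip.get_state();t=s['position'];print(t,s['wrist_force'])
a=np.radians(8.5);ex=np.array([np.cos(a),np.sin(a)]);ey=np.array([-ex[1],ex[0]]);o=np.array([599.5,-18.9])
f=lambda p:np.stack([(p[...,:2]-o)@ex,(p[...,:2]-o)@ey,p[...,2]],-1)
print('tcp case',f(t))
c=cam('scene');q=f(cloud(c))
m=(np.abs(q[...,0])<34)&(q[...,1]>-155)&(q[...,1]<-30)&(q[...,2]>101)&(q[...,2]<160)
for y in range(-150,-40,8):
    k=m&(q[...,1]>=y)&(q[...,1]<y+8)
    if k.sum()>2:print(y,k.sum(),np.percentile(q[k][:,::2],[4,50,96],axis=0).round().tolist(),c['color'][k].mean().round())
E
```

```text
[608.7018997  -78.96074206  89.09523051] [-0.67111668  0.11114645  0.23572492]
tcp case [  0.22328187 -60.76115404  89.09523051]
-150 24 [[-9.0, 103.0], [0.0, 121.0], [17.0, 123.0]] 139.0
-142 24 [[-6.0, 112.0], [2.0, 119.0], [7.0, 123.0]] 104.0
-134 24 [[-7.0, 110.0], [0.0, 120.0], [7.0, 122.0]] 105.0
-126 21 [[-7.0, 111.0], [1.0, 119.0], [7.0, 124.0]] 104.0
-118 27 [[-7.0, 108.0], [2.0, 119.0], [6.0, 134.0]] 109.0
-110 43 [[-8.0, 104.0], [3.0, 121.0], [7.0, 133.0]] 75.0
-102 12 [[1.0, 111.0], [4.0, 118.0], [6.0, 120.0]] 103.0
-94 10 [[1.0, 115.0], [5.0, 119.0], [7.0, 122.0]] 106.0
-86 18 [[-1.0, 113.0], [5.0, 119.0], [9.0, 155.0]] 88.0
-78 104 [[-4.0, 114.0], [8.0, 127.0], [25.0, 156.0]] 78.0
-70 27 [[3.0, 115.0], [11.0, 121.0], [27.0, 155.0]] 80.0
-62 19 [[7.0, 123.0], [9.0, 138.0], [10.0, 148.0]] 45.0
-54 13 [[9.0, 123.0], [10.0, 133.0], [12.0, 142.0]] 46.0
```

The lever is about level, with its upper face at z ≈ 120 and the bar at case y ≈ -72. I shift back 9 mm to centre on the bar, then press gently.

Request:
send_rows([
  [0,0,-0.3,0,0],
  [0,0.4,0,0,0],
  [0,0.5,0,0,0],
  [0,0,0.2,0,0],
  [0,0,0.1,0,0],
  [0,0,0.1,0,0],
  [0,0,0,0,0],
  [0,0,0,0,0],
])

```text
t: 32.53
position: [610.0, -87.5, 88.2]
eef_rot: [-3.141, 0.0, 0.152]
wrist_force: [-0.6, -0.3, 0.1]
grip_width: 0.004
grasp_force: 0.3
```

Request:
send_rows([
  [0,0,0.1,0,0],
  [0,0,0.1,0,0],
  [0,0,0,0,0],
  [0,0,0,0,0],
  [0,0,0,0,0],
  [0,0,0,0,0],
  [0,0,0,0,0],
  [0,0,0,0,0],
])

```text
t: 33.2
position: [610.0, -87.4, 86.7]
eef_rot: [-3.142, -0.0, 0.152]
wrist_force: [-1.7, 0.1, 5.6]
grip_width: 0.003
grasp_force: 2.7
```

Contact now (5.6 N). I continue in half-millimetre steps.

Request:
send_rows([
  [0,0,0.05,0,0],
  [0,0,0.05,0,0],
  [0,0,0,0,0],
  [0,0,0,0,0],
  [0,0,0,0,0],
  [0,0,0,0,0],
  [0,0,0,0,0],
  [0,0,0,0,0],
])

```text
t: 33.87
position: [610.1, -87.3, 86.0]
eef_rot: [3.142, -0.001, 0.152]
wrist_force: [-2.0, 0.8, 7.3]
grip_width: 0.009
grasp_force: 4.0
```

Request:
send_rows([
  [0,0,0.05,0,0],
  [0,0,0.05,0,0],
  [0,0,0,0,0],
  [0,0,0,0,0],
  [0,0,0,0,0],
  [0,0,0,0,0],
  [0,0,0,0,0],
  [0,0,0,0,0],
])

```text
t: 34.53
position: [610.1, -87.3, 85.4]
eef_rot: [3.141, -0.001, 0.152]
wrist_force: [-3.1, 1.0, 10.1]
grip_width: 0.004
grasp_force: 5.1
```

Request:
send_rows([
  [0,0,0.05,0,0],
  [0,0,0.05,0,0],
  [0,0,0.05,0,0],
  [0,0,0.05,0,0],
  [0,0,0,0,0],
  [0,0,0,0,0],
  [0,0,0,0,0],
  [0,0,0,0,0],
])

```text
t: 35.2
position: [610.1, -87.2, 84.0]
eef_rot: [3.141, -0.001, 0.152]
wrist_force: [-4.2, 2.5, 15.3]
grip_width: 0.008
grasp_force: 7.3
```

Request:
send_rows([
  [0,0,0.05,0,0],
  [0,0,0.05,0,0],
  [0,0,0.05,0,0],
  [0,0,0,0,0],
  [0,0,0,0,0],
  [0,0,0,0,0],
  [0,0,0,0,0],
  [0,0,0,0,0],
])

```text
t: 35.87
position: [610.2, -87.1, 83.3]
eef_rot: [3.141, -0.002, 0.152]
wrist_force: [-7.6, 3.8, 19.8]
grip_width: 0.007
grasp_force: 10.2
```

Request:
send_rows([
  [0,0,0.05,0,0],
  [0,0,0.05,0,0],
  [0,0,0,0,0],
  [0,0,0,0,0],
  [0,0,0,0,0],
  [0,0,0,0,0],
  [0,0,0,0,0],
  [0,0,0,0,0],
])

```text
t: 36.53
position: [610.3, -87.2, 83.1]
eef_rot: [3.141, -0.003, 0.152]
wrist_force: [-9.4, 3.8, 26.7]
grip_width: 0.007
grasp_force: 12.9
```

Request:
send_rows([
  [0,0,-0.1,0,0],
  [0,0,-0.2,0,0],
  [0,0,-0.3,0,0],
  [0,0,-0.5,0,0],
  [0,0,-1,0,0],
  [0,0,-2,0,0],
  [0,0,-3,0,0],
  [0,0,-3,0,0],
])

```text
t: 37.2
position: [609.6, -87.4, 181.7]
eef_rot: [-3.141, 0.001, 0.152]
wrist_force: [-0.6, -0.4, -0.1]
grip_width: 0.006
grasp_force: 0.0
```

Request:
send_rows([
  [0,0,-2,0,0],
  [0,-2,-1,0,0],
  [0,-3,0,0,0],
  [0,-3,0,0,0],
  [0,-3,0,0,0],
  [0,-3,0,0,0],
  [0,-2,0,0,0],
  [0,0,0,0,0],
])

```text
t: 37.87
position: [585.1, 74.0, 211.4]
eef_rot: [-3.141, -0.0, 0.156]
wrist_force: [-0.2, 0.3, -0.1]
grip_width: 0.004
grasp_force: 0.0
```

```bash
python3 - <<'E'
from h import *
a=np.radians(8.5);ex=np.array([np.cos(a),np.sin(a)]);ey=np.array([-ex[1],ex[0]]);o=np.array([599.5,-18.9])
for n in('scene','top'):
    c=cam(n);P=cloud(c);q=np.stack([(P[...,:2]-o)@ex,(P[...,:2]-o)@ey,P[...,2]],-1)
    k=q[(np.abs(q[...,0])<8)&(q[...,1]>-145)&(q[...,1]<-80)&(q[...,2]>108)&(q[...,2]<135)]
    print(n,'lever slope/level',np.polyfit(k[:,1],k[:,2],1).round(3),np.median(k[:,2]))
    k=q[(np.abs(q[...,0])<28)&(np.abs(q[...,0])>10)&(q[...,1]>-85)&(q[...,1]<-55)&(q[...,2]>106)&(q[...,2]<150)];print('bar',np.percentile(k,[5,50,95],axis=0).round(1).tolist())
    k=q[(np.abs(q[...,0])<35)&(np.abs(q[...,1])<25)&(q[...,2]>112)&(q[...,2]<132)];print('rib',np.percentile(k[:,1],[3,50,97]).round(1))
    if n=='scene': save(cv2.resize(c['color'][150:310,190:370],None,fx=3,fy=3),'f.png')
E
```

```text
scene lever slope/level [1.90000e-02 1.21971e+02] 118.9714431167182
bar [[-26.3, -75.1, 110.4], [10.3, -71.7, 116.0], [25.9, -65.1, 119.6]]
rib [-9.  -5.6  1.5]
top lever slope/level [1.60000e-02 1.22252e+02] 119.01889438403674
bar [[-25.5, -73.5, 113.1], [-0.1, -67.7, 117.2], [26.1, -62.9, 120.4]]
rib [-6.3 -0.7  3.5]
```

View pics/f.png

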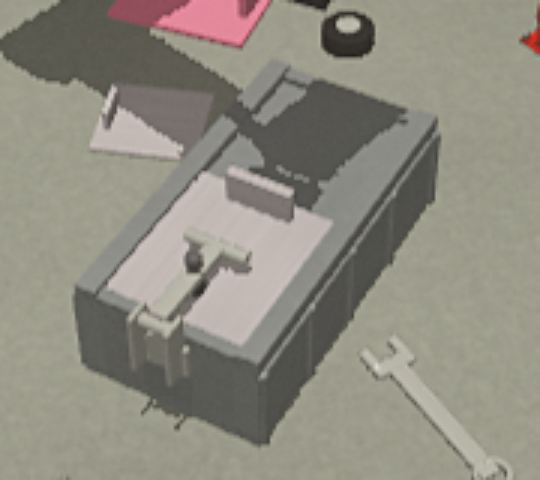

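The picture shows the cover closed and the clamp lying level on it (bar at crop (218,246)), with the bystanders untouched. The lever has stayed down after release.

```bash
python3 -c "
from rig import manip
print(manip.hand_in())"
```

```text
the job is handed in; nothing more can be done
None
```

I handed the job in at about 38 s: the castor is standing in the bin, the cover is home against its stop, and the clamp stayed down on the cover after a press of about 27 N; the hand-in call gave no verdict.

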